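# Put the torch back in its leaning charging dock and start the charge

### The arm

A 6-joint arm with a two-finger parallel gripper is mounted at the origin on a cart in front of the work surface, level with it; the furniture and walls round the work are solid. World frame = base frame: x ahead of the robot, y to its left, z up, the work surface at z = 0. Lengths are in m, angles in rad, forces in N, time in s.
With the tool pointing down it reaches from about 0.3 to 0.75 m from the base axis. Payload 8.5 kg.
Tool frame: the origin (TCP) lies on the centre line of the jaws, within the pads' length; the fingertips stand 8 mm ahead of it and the grasp point (between the pads) lies 11 mm behind it; z points along the fingers, y is the line along which they close (so a half turn about z gives the same grasp; the last joint's range is limited). The gripper opens to 88 mm and grips with 3 to 60 N. Pads are 18 mm wide; open, the fingers measure 123 mm over their backs; the gripper's body (75 mm by 187 mm) begins 45 mm behind the grasp point.
Start: joints at [-1.432, 0.381, 1.297, -0, 1.464, -0.215], TCP at [0.191, -0.516, 0.247] pointing down, gripper open.
Joint ranges: [-3.11, 3.11], [-0.89, 2.33], [0.22, 2.48], [-1.42, 4.56], [0.17, 2.85], [-2.88, 2.88]. Speed limits (rad/s): [2.39, 2.39, 3.14, 3.14, 3.14, 3.14].

### API

Orientations are given as a 3x3 rotation matrix whose columns are the frame's x, y, z axes.
In Python, from station import arm gives the robot as it stands. The module is installed in compiled form; this text tells all that it offers.
- The arm moves only by the tool send_rows, never from a script. Its argument "rows" is a list that holds one entry, the list of rows, each a list of 7 numbers: the shift along the tool's x, y, z scaled (see below), then the turn, a rotation vector about the tool's x, y, z scaled (see below), then the gripper command: -1 is shut, 1 is fully open, values between are in proportion. In form: [[[tx, ty, tz, rx, ry, rz, hand], ...]]. A call has 1 to 8 rows; each row is the pose to reach, as a shift and turn from the pose commanded when the call began, along the tool's axes at that moment, turning the shorter way round; what a row does not reach only later rows make up. The controller multiplies each number of a shift by 0.3 m and each number of a turn by 360 degrees. A row lasts 1/10 s, in which the tool goes at most 50 mm and 8.59 degrees, less where a joint would pass 70% of its speed; a pose out of reach is approached as far as the arm can. A call with a number of a shift or a turn outside -1 to 1 is refused whole. A call with a gripper value outside its range is refused whole. The fingers move at their own pace and stop on an object; the grip force is fixed at half the most. Time passes only in rows, so rows that repeat a pose let the fingers close. It gives the time, the measured TCP pose, the force, the opening and the grip force at its end, in the units of the state.
- arm.observe(): the state, without advancing time (a new reading comes with each control period).
- arm.capture(name): name is "scene" or "top" or "wrist"; returns a dict with "pixels" (384x512x3 uint8, blue, green, red), "range_z" (384x512 float32, m along the optical axis (not along the pixel's ray), 0 where there is no reading), "fx", "fy", "cx", "cy" (pixels), "k1" (the pictures are not rectified: a ray, as slopes to the right and down, at radius r is drawn at 1 + k1 r^2 times it, then the intrinsics apply), "world_from_camera" (4x4, takes a point from camera to world coordinates). Camera axes: x right, y up, looking along -z (the intrinsics and any distortion apply to the point x, -y, -z); pixel columns grow to the right and rows downward; lengths in m; the calibration is good to about 2 mm. A picture is of the moment at which its call begins.
- arm.hand_in(): hands the job in; it is judged then, once.
Trained networks look in the newest picture that a camera, given by its name, has taken for a name from the list of things; names that differ only in an ending like _2 or _b are one class to them, and where a whole thing is asked for, a point or a joint stands for the part that bears it (a point fixed in the world has none). Each returns a list of dicts, best first, with "p" (0 to 1); they miss things now and then, are a little off and sometimes report something else, mostly with a low value. They report only what shows in the picture. A call takes as long as a camera call. They do not tell look-alikes from the thing itself.
- arm.trace(thing, camera): "region" (384x512 bool, what is visible of it) and "bbox" ([left, top, right, bottom] in pixels, round what is visible of it).
- arm.place_of(thing, camera): "position" ([column, row] in pixels: a listed point, or the origin of a listed thing).
The state is a dict: "time_s": time; "joint_pos": joint angles; "dq": joint speeds; "joint_torque": joint torques, N m; "position": TCP position; "ee_rot": TCP orientation; "ft_force": force on the tool from outside, world axes, zero at the start; "torque": the same for the moment, N m; "width": finger opening in m; "grip_force": force on a finger pad.
Only numpy, scipy, OpenCV 4.12 (cv2) and the standard library are available. Lean on these libraries where they do the work, as an engineer would, in place of code of your own. Each camera call takes 0.05 s, during which the arm holds its last target. There are 200 camera calls.

### The job

Stand the white torch back in the leaning charging dock, tail first and pushed fully home in the charging hole at the bottom of the cup (the hole is hidden down in the cup and not quite in its middle, so feel for it by sweeping the torch's tail over the bottom). Then let go of the torch and press the dock's green button all the way down, to start the charge. Leave the glue stick, the correction fluid, the carton and the yellow note block standing as they are.

Things in the scene. Friction and masses are not known exactly. Their poses are not given: they have to be found in the camera images.
- torch: White torch, loose, 0.06 to 0.12 kg, standing on its tail on the worktop. Origin: centre of the flat tail end; z runs along the torch to the lamp head. The straight tail is 24 mm in diameter from z = 0 to about 65 mm, then it flares to the head, 33 mm in diameter, up to z = 103 mm.
- dock: Charging dock, fixed: black cup, 68 mm across outside, 43 mm inside, on a grey base. Origin: centre of the cup's round mouth, 70 mm above the worktop. z: the cup's axis, out of the mouth; it leans 30 degrees (0.52 rad) from vertical to the dock's front, which is turned roughly to the robot's left. y is level, roughly away from the robot. x climbs to the dock's back. Yaw varies.
- dock_bottom (a point): Centre of the cup's flat bottom, 26 mm below the mouth along the cup's axis. In this bottom is a blind hole, 26 mm in diameter and 28 mm deep (it ends 54 mm below the mouth), parallel to the cup's axis, without a lead-in. Its centre lies up to 4 mm from this point in the dock's x and up to 4 mm in its y, a different way every time.
- dock_button (a joint): Travel of the dock's green push button: 0 when out, 0.006 m when fully down; it springs back. About 4 N pushes it all the way.
- dock_button_top (a point): Centre of the top of the green button, 26 mm in diameter, pressed straight down. It stands on the dock's base plate, 100 mm behind the mouth's centre (so to the robot's right). The plate lies flat, 14 mm thick, 96 mm wide, from 42 mm in front of the mouth's centre to 124 mm behind it.
- glue_stick: White and yellow glue stick, 27 mm in diameter, 96 mm high, standing loose; origin: centre of its underside, z up. A bystander.
- correction_fluid: Small white bottle with a blue label, 31 mm in diameter, 74 mm high, standing loose; origin: centre of its underside, z up. A bystander.
- ink_box: White and pink carton, 94 x 68 x 110 mm high, standing loose right of the dock; origin: centre of its underside. A bystander.
- note_block: Yellow block of sticky notes, 96 x 97 x 26 mm, lying loose at the left; origin: centre of its underside. A bystander.
Mind the look-alikes: they are no part of the job. What is shaped like the torch but red is not meant.

How it is judged:
By the outcome, as a careful person would: the job done as asked, in the order asked, and still so for the second after the job is handed in, with the robot touching nothing.
It also fails if it takes over 67 s, if anything falls off the work surface, if the arm or the gripper's body presses on something with over 40 N, if the wrist force passes 120 N, or if a joint passes its speed limit or range.

## Working session

There is one attempt and no reset: what is moved stays moved. The work goes in short steps, Python scripts to look and compute and a tool call to move; the robot and the scene stay as the last step left them, time stands still between calls to the robot, and variables do not carry over. Pictures are saved under pics/ and viewed, at most 10 in all, crops included, and the job is handed in when it is done.

Besides the shell and the picture viewer there is one more tool, called after ">>>" as name([rows], argument=value, ...), one row to a line, values as JSON. send_rows: Moves the arm, as the interface text tells. Its arguments: {"type":"object","properties":{"rows":{"type":"array"}},"required":["rows"]}

```bash
mkdir -p pics; cat > h.py <<'E'
import numpy as np, cv2
from station import arm
from scipy.spatial.transform import Rotation as R
def world(c,uv,z=None):
    """pixels (N,2) -> world by depth"""
    uv=np.atleast_2d(uv).astype(float)
    K=np.array([[c['fx'],0,c['cx']],[0,c['fy'],c['cy']],[0,0,1]])
    s=cv2.undistortPoints(uv.reshape(-1,1,2),K,np.array([c['k1'],0,0,0.])).reshape(-1,2)
    if z is None:
        z=c['range_z'][uv[:,1].round().astype(int).clip(0,383),uv[:,0].round().astype(int).clip(0,511)]
    p=np.c_[s[:,0]*z,-s[:,1]*z,-z*np.ones(len(s))]
    T=np.array(c['world_from_camera']); return p@T[:3,:3].T+T[:3,3]
def ray(c,uv,zw):
    T=np.array(c['world_from_camera']);o=T[:3,3];d=world(c,uv,1.)-o
    return o+d*((zw-o[2])/d[:,2])[:,None]
E
python3 - <<'E'
from h import *
for n in ["scene","top"]:
    c=arm.capture(n); im=c['pixels'].copy()
    for t in ["torch","dock","dock_bottom","dock_button_top","glue_stick","correction_fluid","ink_box","note_block"]:
        for q in arm.place_of(t,n)[:2]:
            print(n,t,round(q['p'],2),np.round(q['position'],1),world(c,q['position']).round(3))
        for q in arm.trace(t,n)[:2]:
            if t in("torch","glue_stick","ink_box","correction_fluid","note_block"):
                v,u=np.nonzero(q['region']);w=world(c,np.c_[u,v])
                print('  reg',round(q['p'],2),q['bbox'],np.percentile(w,[3,50,97],axis=0).round(3).tolist(),im[q['region']].mean(0).round())
    cv2.imwrite(f'pics/{n}0.png',im)
E
```

```text
scene torch 0.88 [249.6 239.8] [[0.42  0.291 0.003]]
scene torch 0.73 [229.2 223. ] [[0.501 0.263 0.014]]
  reg 0.77 [223.0, 190.2, 234.3, 226.7] [[0.49, 0.25, 0.009], [0.499, 0.264, 0.065], [0.513, 0.272, 0.104]] [178. 181. 187.]
  reg 0.63 [203.1, 199.1, 215.9, 240.9] [[0.502, 0.318, 0.006], [0.51, 0.337, 0.066], [0.526, 0.344, 0.104]] [ 66.  66. 152.]
scene dock 0.96 [277.2 167.3] [[ 0.514 -0.031  0.06 ]]
scene dock_bottom 0.76 [280. 173.] [[0.483 0.01  0.063]]
scene dock_button_top 0.56 [290.2 165.6] [[ 0.507 -0.109  0.038]]
scene glue_stick 0.87 [264.1 223. ] [[0.432 0.198 0.   ]]
  reg 0.59 [256.5, 186.8, 267.8, 221.0] [[0.43, 0.179, 0.004], [0.439, 0.192, 0.056], [0.454, 0.197, 0.097]] [133. 160. 180.]
scene correction_fluid 0.88 [241.8 255.4] [[0.395 0.367 0.011]]
scene correction_fluid 0.63 [279.1 174.8] [[0.484 0.013 0.058]]
  reg 0.67 [234.8, 229.1, 247.5, 257.1] [[0.39, 0.35, 0.008], [0.4, 0.363, 0.038], [0.414, 0.37, 0.075]] [165. 153. 155.]
scene ink_box 0.69 [314.9 156.1] [[ 0.495 -0.283  0.012]]
scene ink_box 0.61 [260. 221.] [[0.446 0.195 0.001]]
  reg 0.93 [303.9, 1
[... 981 characters left out ...]
4]] [152. 153. 153.]
  reg 0.47 [235.3, 199.8, 246.6, 221.1] [[0.43, 0.164, -0.003], [0.435, 0.182, 0.058], [0.476, 0.194, 0.097]] [118. 144. 157.]
top correction_fluid 0.55 [190.4 230.1] [[0.39  0.351 0.034]]
  reg 0.53 [186.4, 216.8, 192.2, 233.2] [[0.39, 0.341, 0.011], [0.397, 0.352, 0.04], [0.41, 0.366, 0.075]] [161. 158. 158.]
top ink_box 0.59 [362.8 185. ] [[ 0.212 -0.094  0.461]]
  reg 0.71 [365.2, 174.5, 384.1, 195.9] [[0.453, -0.337, 0.004], [0.46, -0.316, 0.051], [0.468, -0.296, 0.109]] [123. 117. 142.]
top note_block 0.69 [136.2 223.5] [[0.445 0.537 0.03 ]]
  reg 0.68 [120.1, 210.9, 149.5, 238.9] [[0.415, 0.512, 0.006], [0.45, 0.551, 0.025], [0.495, 0.589, 0.031]] [128. 230. 236.]
```

```bash
python3 -c "
import cv2,numpy as np
cv2.imwrite('pics/both0.png',cv2.resize(np.vstack([cv2.imread('pics/scene0.png'),cv2.imread('pics/top0.png')]),None,fx=.78,fy=.78))
cv2.imwrite('pics/both0.png',cv2.resize(np.hstack([cv2.imread('pics/scene0.png'),cv2.imread('pics/top0.png')]),(800,300)))"
```

```text
(no output)
```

View pics/both0.png

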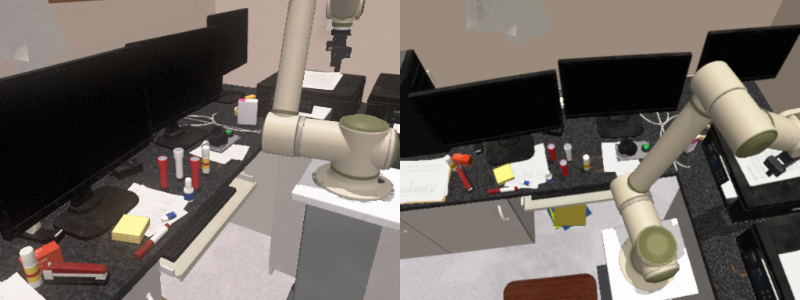

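```bash
cat >> h.py <<'E'
def delta(p,Rt):
    s=arm.observe();P=np.array(s['position']);Q=np.array(s['ee_rot']).reshape(3,3)
    t=Q.T@(np.array(p)-P); r=R.from_matrix(Q.T@Rt).as_rotvec()
    print('shift',(t/0.3).round(4),'turn',(r/2/np.pi).round(4),'mm',(t*1000).round(1),'deg',np.degrees(r).round(1))
def Rz(z,y):
    z=np.array(z,float);z/=np.linalg.norm(z);y=np.array(y,float);y-=z*(y@z);y/=np.linalg.norm(y)
    return np.c_[np.cross(y,z),y,z]
E
python3 - <<'E'
from h import *
s=arm.observe();print({k:np.round(v,3).tolist() for k,v in s.items()})
c=arm.capture('top');v,u=np.mgrid[0:384,0:512];w=world(c,np.c_[u.ravel(),v.ravel()])
w=w[c['range_z'].ravel()>0]
for y in np.arange(-.4,.5,.1):
    m=w[(abs(w[:,1]-y)<.05)&(w[:,2]>.13)&(w[:,2]<.5)&(w[:,0]>.5)]
    print(round(y,1),len(m),np.percentile(m[:,0],[1,5,50]).round(2) if len(m) else '')
for y in ([1,0,0],[-1,0,0]): delta([.43,.1,.36],Rz([0,0,-1],y))
E
```

```text
{'time_s': 1.7, 'joint_pos': [-1.432, 0.381, 1.297, -0.0, 1.464, -0.215], 'dq': [-0.001, -0.001, 0.001, -0.001, 0.001, -0.001], 'joint_torque': [0.0, -43.78, -22.473, 0.071, 0.031, -0.0], 'position': [0.191, -0.516, 0.247], 'ee_rot': [[0.938, 0.346, -0.0], [0.346, -0.938, 0.0], [-0.0, -0.0, -1.0]], 'ft_force': [-0.072, 0.113, -0.77], 'torque': [0.046, 0.012, 0.039], 'grip_force': 0.0, 'width': 0.088}
-0.4 2570 [0.73 0.73 0.97]
-0.3 2342 [0.64 0.64 0.97]
-0.2 3805 [0.64 0.64 0.66]
-0.1 3949 [0.64 0.65 0.66]
-0.0 4071 [0.65 0.65 0.67]
0.1 4146 [0.65 0.66 0.67]
0.2 4169 [0.66 0.66 0.68]
0.3 4425 [0.6  0.6  0.95]
0.4 4677 [0.59 0.6  0.62]
shift [ 1.46   -1.6494 -0.3775] turn [-0.      0.     -0.1937] mm [ 438.  -494.8 -113.3] deg [ -0.    0.  -69.7]
shift [ 1.46   -1.6494 -0.3775] turn [0.     0.     0.3063] mm [ 438.  -494.8 -113.3] deg [  0.    0.  110.3]
```

>>> send_rows([
  [[0.73,-0.82,-0.38,0,0,0,1],[0.73,-0.82,-0.38,0,0,0,1],[0.73,-0.82,-0.38,0,0,0,1],[0.73,-0.82,-0.38,0,0,0,1],[0.73,-0.82,-0.38,0,0,0,1],[0.73,-0.82,-0.38,0,0,0,1],[0.73,-0.82,-0.38,0,0,0,1],[0.73,-0.82,-0.38,0,0,0,1]],
])

```text
time_s: 2.55
position: [0.312, -0.2056, 0.3632]
ee_rot: [[0.936, 0.352, 0.004], [0.352, -0.936, -0.003], [0.002, 0.005, -1.0]]
ft_force: [1.2, 0.2, -0.6]
width: 0.0878
grip_force: 0.0
```

>>> send_rows([
  [[0.73,-0.83,0,0,0,0,0.4],[0.73,-0.83,0,0,0,0,0.4],[0.73,-0.83,0,0,0,0,0.4],[0.73,-0.83,0,0,0,0,0.4],[0.73,-0.83,0,0,0,0,0.4],[0.73,-0.83,0,0,0,0,0.4],[0.73,-0.83,0,0,0,0,0.4],[0.73,-0.83,0,0,0,0,0.4]],
])

```text
time_s: 3.35
position: [0.4308, 0.1023, 0.3599]
ee_rot: [[0.937, 0.35, -0.001], [0.35, -0.937, 0.0], [-0.001, -0.001, -1.0]]
ft_force: [-0.9, -0.9, -0.8]
width: 0.0621
grip_force: 0.0
```

```bash
python3 - <<'E'
from h import *
s=arm.observe();print({k:np.round(s[k],3).tolist() for k in('time_s','joint_pos','position','ee_rot','ft_force','width')})
c=arm.capture('wrist');cv2.imwrite('pics/w1.png',c['pixels']);print(np.array(c['world_from_camera']).round(3))
for t in ["torch","dock","dock_bottom","dock_button_top"]:
    for q in arm.place_of(t,'wrist')[:2]: print(t,round(q['p'],2),np.round(q['position'],1),world(c,q['position']).round(3))
E
```

```text
{'time_s': 3.35, 'joint_pos': [-0.036, 0.125, 1.329, 0.0, 1.69, 1.177], 'position': [0.431, 0.102, 0.36], 'ee_rot': [[0.937, 0.35, -0.001], [0.35, -0.937, 0.0], [-0.001, -0.001, -1.0]], 'ft_force': [-0.941, -0.891, -0.839], 'width': 0.062}
[[ 0.349  0.895  0.277  0.501]
 [-0.937  0.334  0.101  0.131]
 [-0.002 -0.295  0.955  0.498]
 [ 0.     0.     0.     1.   ]]
torch 0.9 [175.8  69.1] [[0.5   0.247 0.04 ]]
torch 0.9 [127.   34.7] [[0.517 0.318 0.035]]
dock 0.74 [210.5 127.1] [[0.451 0.175 0.096]]
dock 0.71 [356.6 138.2] [[ 0.502 -0.024  0.019]]
dock_bottom 0.82 [360.2 138.6] [[ 0.503 -0.028  0.021]]
dock_bottom 0.43 [175.4  66.7] [[0.502 0.245 0.052]]
dock_button_top 0.56 [407.  166.6] [[ 0.49  -0.105  0.036]]
```

View pics/w1.png

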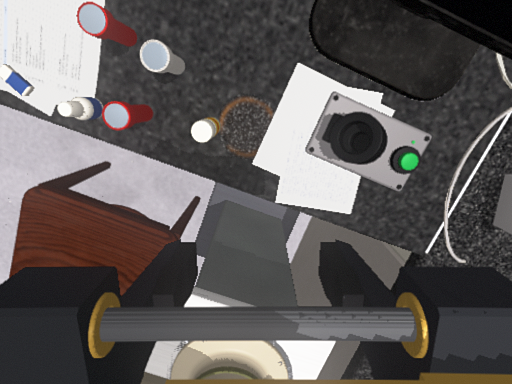

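```bash
cat > dock.py <<'E'
from h import *
from scipy.optimize import least_squares
def fit(c):
    v,u=np.mgrid[0:384,0:512];uv=np.c_[u.ravel(),v.ravel()];w=world(c,uv);im=c['pixels'].reshape(-1,3).astype(int)
    ok=c['range_z'].ravel()>0
    g=ok&(im[:,1]>im[:,2]+60)&(im[:,1]>im[:,0]+40)&(abs(w[:,0]-.5)<.12)&(abs(w[:,1]+.1)<.1)
    b=np.median(w[g],axis=0);btop=w[g&(abs(w[:,2]-b[2])<.004)];B=btop.mean(0)
    print('button',B.round(4),len(btop),'minmax',btop.min(0).round(3),btop.max(0).round(3))
    q=w[ok&(w[:,2]>.045)&(w[:,2]<.1)&(np.linalg.norm(w[:,:2]-B[:2]-[0,.1],axis=1)<.06)]
    def cost(p):
        yaw,cx,cy=p;d=-np.array([np.cos(yaw),np.sin(yaw)])
        n=np.array([np.sin(np.pi/6)*d[0],np.sin(np.pi/6)*d[1],np.cos(np.pi/6)]);return (q-[cx,cy,.07])@n
    n=None;rng=np.random.default_rng(0);best=0
    for _ in range(2000):
        a=q[rng.choice(len(q),3,False)];m=np.cross(a[1]-a[0],a[2]-a[0]);l=np.linalg.norm(m)
        if l<1e-6: continue
        m/=l;m*=np.sign(m[2]);
        if abs(m[2]-.866)>.08: continue
        k=abs((q-a[0])@m)<.0012
        if k.sum()>best: best=k.sum();n=m;In=k
    a=q[In];o=a.mean(0);n=np.linalg.svd(a-o)[2][2];n*=np.sign(n[2])
    x=np.cross([0,1,0],n);x/=np.linalg.norm(x);y=np.cross(n,x);P=np.c_[(a-o)@x,(a-o)@y]
    (ex,ey),r=cv2.minEnclosingCircle((P*1000).astype(np.float32))
    C=o+x*ex/1000+y*ey/1000;rad=np.hypot(P[:,0]-ex/1000,P[:,1]-ey/1000)
    f=least_squares(lambda p:np.hypot(*(P-p[:2]).T).clip(.0215,.034)-np.hypot(*(P-p[:2]).T),[ex/1000,ey/1000],loss='soft_l1',f_scale=.001).x
    C2=o+x*f[0]+y*f[1]
    print('normal',n.round(3),'tilt',np.degrees(np.arccos(n[2])).round(1),'yaw n',np.degrees(np.arctan2(n[1],n[0])).round(1),'n',len(a))
    print('C minenc',C.round(4),'r',r,'rad pct',np.percentile(rad,[1,50,99]).round(4),'C2',C2.round(4))
    d=C2[:2]-B[:2];print('button->mouth dist',np.linalg.norm(d).round(4),'yaw',np.degrees(np.arctan2(d[1],d[0])).round(1))
    return C2,B,w
if __name__=='__main__':
    c=arm.capture('wrist');_,_,w=fit(c)
    h=w[(w[:,2]>.098)&(w[:,2]<.108)&(np.hypot(w[:,0]-.5,w[:,1]-.255)<.03)]
    print('torch head',h.mean(0).round(4),len(h),(h.min(0)+h.max(0))/2,np.ptp(h,axis=0).round(3))
    for nm,p in (('red1',(.511,.33)),('red2',(.42,.285)),('glue',(.435,.187))):
        k=w[(w[:,2]>.09)&(w[:,2]<.108)&(np.hypot(w[:,0]-p[0],w[:,1]-p[1])<.03)];print(nm,((k.min(0)+k.max(0))/2).round(3))
E
python3 dock.py
```

```text
button [ 0.4974 -0.1024  0.0362] 232 minmax [ 0.485 -0.116  0.032] [ 0.509 -0.091  0.039]
normal [0.023 0.492 0.87 ] tilt 29.5 yaw n 87.4 n 1070
C minenc [ 0.5018 -0.0043  0.0705] r 34.05841064453125 rad pct [0.0215 0.0284 0.0339] C2 [ 0.5016 -0.0046  0.0706]
button->mouth dist 0.098 yaw 87.5
torch head [0.5047 0.257  0.1026] 783 [0.50470578 0.25707891 0.10192272] [0.033 0.034 0.008]
red1 [0.516 0.329 0.098]
red2 [0.426 0.283 0.098]
glue [0.442 0.184 0.095]
```

>>> send_rows([
  [[0.412,-0.397,0.5,0,0,0,0.4],[0.412,-0.397,0.5,0,0,0,0.4],[0.412,-0.397,0.5,0,0,0,0.4],[0.412,-0.397,0.5,0,0,0,0.4],[0.412,-0.397,0.5,0,0,0,0.4],[0.412,-0.397,0.5,0,0,0,0.4],[0.412,-0.397,0.5,0,0,0,0.4],[0.412,-0.397,0.5,0,0,0,0.4]],
])

```text
time_s: 4.45
position: [0.5049, 0.2535, 0.2123]
ee_rot: [[0.939, 0.345, 0.002], [0.345, -0.939, 0.0], [0.002, 0.0, -1.0]]
ft_force: [-0.4, -0.1, 0.1]
width: 0.0621
grip_force: 0.0
```

```bash
python3 - <<'E'
from h import *
c=arm.capture('wrist');cv2.imwrite('pics/w2.png',c['pixels'])
v,u=np.mgrid[0:384,0:512];w=world(c,np.c_[u.ravel(),v.ravel()])
h=w[(w[:,2]>.09)&(w[:,2]<.108)&(np.hypot(w[:,0]-.505,w[:,1]-.257)<.03)]
print(len(h),((h.min(0)+h.max(0))/2).round(4) if len(h) else '',np.ptp(h,axis=0) if len(h) else '')
s=arm.observe();delta([.505,.257,.074],np.array(s['ee_rot']).reshape(3,3)); print(s['position'],s['time_s'])
E
```

```text
1356 [0.5045 0.2577 0.0979] [0.03314738 0.03285345 0.01557772]
shift [ 0.0032 -0.0107  0.4611] turn [0. 0. 0.] mm [  0.9  -3.2 138.3] deg [0. 0. 0.]
[0.50488011 0.25359994 0.21233551] 4.5
```

View pics/w2.png

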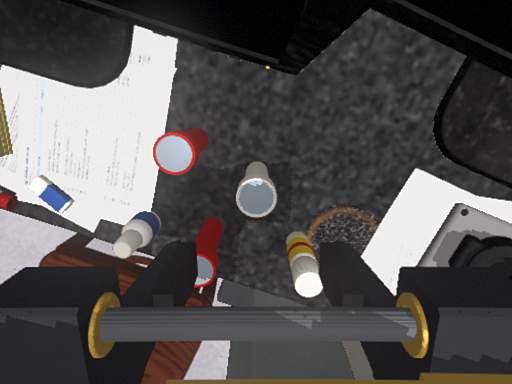

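>>> send_rows([
  [[0.003,-0.011,0.25,0,0,0,0.4],[0.003,-0.011,0.25,0,0,0,0.4],[0.003,-0.011,0.46,0,0,0,0.4],[0.003,-0.011,0.46,0,0,0,0.4],[0.003,-0.011,0.46,0,0,0,0.4],[0.003,-0.011,0.46,0,0,0,0.4],[0.003,-0.011,0.46,0,0,0,-1],[0.003,-0.011,0.46,0,0,0,-1]],
])

```text
time_s: 5.3
position: [0.5049, 0.2582, 0.0742]
ee_rot: [[0.938, 0.346, 0.003], [0.346, -0.938, 0.001], [0.003, 0.0, -1.0]]
ft_force: [-1.1, -0.4, 0.1]
width: 0.0473
grip_force: 0.0
```

>>> send_rows([
  [[0,0,0,0,0,0,-1],[0,0,0,0,0,0,-1],[0,0,0,0,0,0,-1],[0,0,0,0,0,0,-1]],
])

```text
time_s: 5.7
position: [0.5046, 0.2582, 0.0732]
ee_rot: [[0.938, 0.347, 0.001], [0.347, -0.938, 0.0], [0.001, 0.0, -1.0]]
ft_force: [0.2, -0.7, 4.3]
width: 0.0308
grip_force: 29.5
```

```bash
cat >> h.py <<'E'
yw=np.radians(87.5);n=np.array([.5*np.cos(yw),.5*np.sin(yw),np.cos(np.pi/6)]);C=np.array([.5016,-.0046,.0706])
dx=np.array([-np.cos(np.pi/6)*np.cos(yw),-np.cos(np.pi/6)*np.sin(yw),.5]);dy=np.cross(n,dx)
RI=Rz(-n,[.347,-.938,0])
E
python3 - <<'E'
from h import *
print(dx,dy)
p=C+.13*n-.0758*RI[:,0];print(p,RI.round(3));delta([.5046,.2582,.23],RI);delta(p+[0,0,.0],RI)
E
```

```text
[-0.0377755  -0.86520114  0.5       ] [ 0.99904822 -0.04361939  0.        ]
[0.43505918 0.03467342 0.19973387] [[ 0.915  0.402 -0.022]
 [ 0.339 -0.797 -0.5  ]
 [-0.218  0.45  -0.866]]
shift [ 5.000e-04 -0.000e+00 -5.227e-01] turn [-0.0759 -0.0345 -0.0085] mm [   0.2   -0.  -156.8] deg [-27.3 -12.4  -3.1]
shift [-0.4752  0.6185 -0.4222] turn [-0.0759 -0.0345 -0.0085] mm [-142.6  185.6 -126.6] deg [-27.3 -12.4  -3.1]
```

>>> send_rows([
  [[0,0,-0.4,0,0,0,-1],[0,0,-0.4,0,0,0,-1],[0,0,-0.4,0,0,0,-1],[0,0,-0.4,0,0,0,-1]],
])

```text
time_s: 6.1
position: [0.5051, 0.2585, 0.1954]
ee_rot: [[0.938, 0.347, 0.005], [0.347, -0.938, 0.002], [0.006, 0.0, -1.0]]
ft_force: [0.3, 0.7, -1.7]
width: 0.0309
grip_force: 29.7
```

>>> send_rows([
  [[-0.475,0.618,-0.022,-0.0759,-0.0345,-0.0085,-1],[-0.475,0.618,-0.022,-0.0759,-0.0345,-0.0085,-1],[-0.475,0.618,-0.022,-0.0759,-0.0345,-0.0085,-1],[-0.475,0.618,-0.022,-0.0759,-0.0345,-0.0085,-1],[-0.475,0.618,-0.022,-0.0759,-0.0345,-0.0085,-1],[-0.475,0.618,-0.022,-0.0759,-0.0345,-0.0085,-1],[-0.475,0.618,-0.022,-0.0759,-0.0345,-0.0085,-1],[-0.475,0.618,-0.022,-0.0759,-0.0345,-0.0085,-1]],
])

```text
time_s: 6.9
position: [0.435, 0.0354, 0.1986]
ee_rot: [[0.915, 0.404, -0.023], [0.339, -0.797, -0.499], [-0.22, 0.449, -0.866]]
ft_force: [0.3, 0.8, -1.2]
width: 0.0307
grip_force: 29.7
```

```bash
python3 - <<'E'
from dock import *
c=arm.capture('wrist')
C2,B,w=fit(c)
s=arm.observe();print(s['position'],s['time_s'])
D=w-C;X=D@dx;Y=D@dy;Z=D@n
m=(np.hypot(X,Y)<.021)&(c['range_z'].ravel()>0)
print('depth hist',np.histogram(Z[m],bins=np.arange(-.06,.01,.004)))
for lo,hi in((-.032,-.02),(-.06,-.034)):
    k=m&(Z>lo)&(Z<hi)
    if k.sum(): print(lo,k.sum(),np.percentile(X[k],[2,50,98]).round(4),np.percentile(Y[k],[2,50,98]).round(4))
G=np.full((24,24),np.nan)
for i in range(24):
    print(' '.join('%3.0f'%(1000*np.median(Z[k])) if (k:=m&(abs(X-(i-11.5)*.0018)<.0009)&(abs(Y-(j-11.5)*.0018)<.0009)).any() else '  .' for j in range(24)))
im=c['pixels'];cv2.imwrite('pics/w3.png',im)
i=np.nonzero(m)[0];r0,r1,c0,c1=max(i.min()//512-25,0),i.max()//512+25,max((i%512).min()-25,0),(i%512).max()+25
cr=cv2.resize(im[r0:r1,c0:c1],None,fx=4,fy=4);cr=cv2.convertScaleAbs(cr,alpha=3)
cv2.imwrite('pics/w3c.png',np.vstack([cv2.resize(cr,(400,400)),])); cv2.imwrite('pics/w3b.png',np.hstack([cv2.resize(im,(400,300)),cv2.resize(cr,(400,300))]))
E
```

```text
button [ 0.4978 -0.1014  0.0359] 374 minmax [ 0.485 -0.115  0.032] [ 0.51  -0.09   0.038]
normal [0.023 0.498 0.867] tilt 29.9 yaw n 87.4 n 3047
C minenc [ 0.5018 -0.004   0.0702] r 33.74024963378906 rad pct [0.0216 0.0281 0.0335] C2 [ 0.5017 -0.0041  0.0703]
button->mouth dist 0.0974 yaw 87.7
[0.43507272 0.03555608 0.1987229 ] 6.95
depth hist (array([   1,  600,   24,   10,   15,   16,   20,   28, 1186,   19,   21,
         20,   13,   24,   21,    0,    0]), array([-6.00000000e-02, -5.60000000e-02, -5.20000000e-02, -4.80000000e-02,
       -4.40000000e-02, -4.00000000e-02, -3.60000000e-02, -3.20000000e-02,
       -2.80000000e-02, -2.40000000e-02, -2.00000000e-02, -1.60000000e-02,
       -1.20000000e-02, -8.00000000e-03, -4.00000000e-03,  5.55111512e-17,
        4.00000000e-03,  8.00000000e-03]))
-0.032 1233 [-0.0195 -0.0023  0.0195] [-0.0194  0.0034  0.0194]
-0.06 676 [-0.0107  0.0016  0.0137] [-0.0143 -0.002   0.0101]
  .   .   .   .   .   .   .   . -26 -26 -25 -26 -26 -26 -27 -27   .   .   .   .   .   .   .   .
  .   .   .   .   .   . -26 -26 -26 -25 -25 -25 -26 -26 -25 -26 -26 -2
[... 1437 characters left out ...]
 -26 -25 -25 -26 -26 -26   .
  . -15 -26 -26 -27 -41 -55 -53 -54 -54 -54 -54 -54 -53 -54 -53 -32 -26 -26 -26 -26 -26 -26   .
  .   . -20 -26 -26 -26 -36 -54 -54 -54 -53 -54 -55 -53 -53 -28 -26 -26 -26 -26 -25 -25   .   .
  .   . -20 -20 -26 -26 -26 -28 -42 -47 -53 -50 -48 -35 -26 -26 -25 -26 -25 -26 -21   .   .   .
  .   .   . -15 -22 -26 -27 -26 -26 -26 -26 -26 -26 -26 -26 -25 -26 -26 -26 -19 -12   .   .   .
  .   .   .   . -14 -21 -26 -26 -26 -26 -25 -27 -26 -26 -25 -26 -26 -26 -18 -13   .   .   .   .
  .   .   .   .   .   . -15 -16 -25 -25 -26 -26 -26 -26 -26 -26 -16 -13   .   .   .   .   .   .
  .   .   .   .   .   .   .   . -10 -14 -11 -14 -16 -13  -9 -17   .   .   .   .   .   .   .   .
```

View pics/w3b.png

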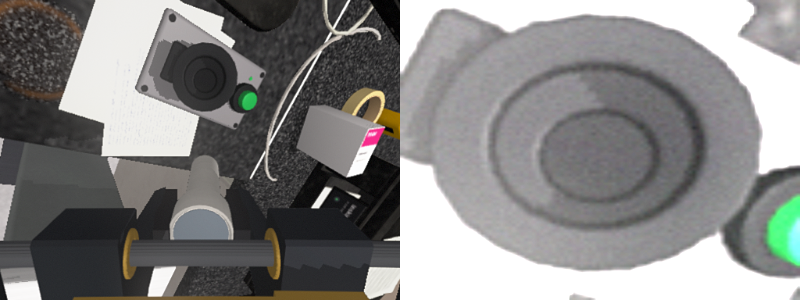

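```bash
cat >> h.py <<'E'
H=C+.00155*dx-.00205*dy
E
python3 - <<'E'
from h import *
for s in(.025,-.022): delta(H+n*(s+.073),RI)
E
```

```text
shift [0.2426 0.006  0.105 ] turn [-0.0001  0.0002  0.0003] mm [72.8  1.8 31.5] deg [-0.   0.1  0.1]
shift [0.2427 0.0061 0.2616] turn [-0.0001  0.0002  0.0003] mm [72.8  1.8 78.5] deg [-0.   0.1  0.1]
```

>>> send_rows([
  [[0.2427,0.006,0.1,0,0,0,-1],[0.2427,0.006,0.1,0,0,0,-1],[0.2427,0.006,0.1,0,0,0,-1],[0.2427,0.006,0.1,0,0,0,-1],[0.2427,0.006,0.1,0,0,0,-1]],
])

```text
time_s: 7.45
position: [0.501, 0.0434, 0.1586]
ee_rot: [[0.915, 0.403, -0.022], [0.339, -0.797, -0.5], [-0.219, 0.45, -0.866]]
ft_force: [0.7, 0.4, -1.4]
width: 0.0308
grip_force: 29.7
```

```bash
python3 - <<'E'
from h import *
s=arm.observe();print(s['ft_force'],s['torque'])
c=arm.capture('wrist');v,u=np.mgrid[0:384,0:512];w=world(c,np.c_[u.ravel(),v.ravel()])
P=np.array(s['position']);Q=np.array(s['ee_rot']).reshape(3,3);t=(w-P)@Q
k=(np.hypot(t[:,0],t[:,1])<.025)&(t[:,2]>-.028)&(t[:,2]<.075)&(c['range_z'].ravel()>0)
for lo in np.arange(-.03,.08,.01):
    a=t[k&(t[:,2]>=lo)&(t[:,2]<lo+.01)]
    if len(a)>8: print(round(lo,3),len(a),'x',np.percentile(a[:,0],[2,98]).round(4),'y',np.percentile(a[:,1],[2,98]).round(4))
delta(H+n*(-.022+.073),RI)
E
```

```text
[ 0.65577813  0.37844832 -1.39271128] [0.31631056 0.01000366 0.04095847]
-0.03 1044 x [0.0032 0.0171] y [-0.0227  0.0222]
-0.02 1153 x [0.0045 0.017 ] y [-0.0225  0.0221]
-0.01 413 x [0.0059 0.0153] y [-0.0231  0.0224]
0.0 482 x [0.0047 0.0123] y [-0.0227  0.0219]
0.01 291 x [0.0042 0.0122] y [-0.0115  0.0101]
0.02 260 x [0.0044 0.0122] y [-0.0112  0.0105]
0.03 206 x [0.0033 0.0121] y [-0.011   0.0107]
0.04 186 x [0.0038 0.0119] y [-0.0109  0.0111]
0.05 159 x [0.0036 0.0119] y [-0.0103  0.0113]
0.06 135 x [0.0036 0.0116] y [-0.0098  0.0117]
0.07 13 x [0.0052 0.0112] y [-0.0092  0.0098]
shift [ 0.0037 -0.0023  0.1646] turn [0.     0.     0.0001] mm [ 1.1 -0.7 49.4] deg [0. 0. 0.]
```

>>> send_rows([
  [[0.004,0.001,0,0.004,0,0,-1],[0.004,0.001,0.08,0.004,0,0,-1],[0.004,0.001,0.12,0.004,0,0,-1],[0.004,0.001,0.16,0.004,0,0,-1],[0.004,0.001,0.164,0.004,0,0,-1],[0.004,0.001,0.164,0.004,0,0,-1]],
])

```text
time_s: 8.1
position: [0.5017, 0.0186, 0.1156]
ee_rot: [[0.915, 0.402, -0.033], [0.338, -0.81, -0.479], [-0.219, 0.427, -0.877]]
ft_force: [-0.1, -0.4, -1.5]
width: 0.0306
grip_force: 29.7
```

>>> send_rows([
  [[0,0,0.005,0,0,0,-1],[0,0,0.01,0,0,0,-1],[0,0,0.015,0,0,0,-1],[0,0,0.018,0,0,0,-1],[0,0,0.018,0,0,0,-1]],
])

```text
time_s: 8.6
position: [0.5014, 0.016, 0.1107]
ee_rot: [[0.915, 0.402, -0.033], [0.338, -0.81, -0.479], [-0.219, 0.428, -0.877]]
ft_force: [0.2, -0.2, -0.9]
width: 0.0309
grip_force: 29.7
```

```bash
cat > st.py <<'E'
from h import *
s=arm.observe();P=np.array(s['position'])-H;f=np.array(s['ft_force']);Q=np.array(s['ee_rot']).reshape(3,3)
print(round(s['time_s'],2),'s mm',round(1000*(P@n-.073),1),'dx,dy',round(1000*P@dx,1),round(1000*P@dy,1),'F n,dx,dy',(f@np.c_[n,dx,dy]).round(1),'Ftool',(f@Q).round(1),'w',round(s['width'],4),'tool xy err',((H-np.array(s['position']))@Q*1000).round(1))
E
python3 st.py
```

```text
8.6 s mm -28.0 dx,dy 0.6 1.0 F n,dx,dy [-0.9 -0.3  0.2] Ftool [ 0.3 -0.1  0.9] w 0.0309 tool xy err [-0.5  0.1 45. ]
```

>>> send_rows([
  [[0,0,0.005,0,0,0,-1],[0,0,0.01,0,0,0,-1],[0,0,0.013,0,0,0,-1],[0,0,0.013,0,0,0,-1]],
])

```text
time_s: 9.0
position: [0.5013, 0.0141, 0.1072]
ee_rot: [[0.915, 0.402, -0.033], [0.338, -0.81, -0.479], [-0.22, 0.428, -0.877]]
ft_force: [0.7, -0.6, -2.3]
width: 0.0308
grip_force: 29.7
```

```bash
python3 st.py
```

```text
9.0 s mm -32.0 dx,dy 0.6 0.9 F n,dx,dy [-2.3 -0.7  0.7] Ftool [ 0.9 -0.3  2.3] w 0.0308 tool xy err [-0.5  0.1 41. ]
```

>>> send_rows([
  [[0,0.0002,0.01,0,0,0,-1],[0,0.0004,0.02,0,0,0,-1],[0,0.0008,0.03,0,0,0,-1],[0,0.001,0.04,0,0,0,-1],[0,0.001,0.04,0,0,0,-1]],
])

```text
time_s: 9.5
position: [0.5009, 0.008, 0.0965]
ee_rot: [[0.915, 0.402, -0.034], [0.338, -0.81, -0.479], [-0.22, 0.427, -0.877]]
ft_force: [-0.7, 0.4, -2.4]
width: 0.0305
grip_force: 29.7
```

```bash
python3 st.py
```

```text
9.5 s mm -44.3 dx,dy 0.6 0.8 F n,dx,dy [-1.9 -1.5 -0.7] Ftool [ 0.  -1.6  1.9] w 0.0305 tool xy err [-0.4 -0.1 28.7]
```

10 mm remain to the bottom.

>>> send_rows([
  [[0,0.0002,0.01,0,0,0,-1],[0,0.0004,0.018,0,0,0,-1],[0,0.0006,0.024,0,0,0,-1],[0,0.0007,0.028,0,0,0,-1],[0,0.0007,0.03,0,0,0,-1],[0,0.0007,0.03,0,0,0,-1]],
])

```text
time_s: 10.1
position: [0.5008, 0.0037, 0.0891]
ee_rot: [[0.915, 0.402, -0.033], [0.338, -0.81, -0.479], [-0.219, 0.428, -0.877]]
ft_force: [0.6, -0.6, -1.8]
width: 0.0307
grip_force: 29.7
```

>>> send_rows([
  [[0,0,0.002,0,0,0,-1],[0,0,0.004,0,0,0,-1],[0,0,0.004,0,0,0,-1]],
])

```text
time_s: 10.4
position: [0.5008, 0.0031, 0.088]
ee_rot: [[0.915, 0.402, -0.033], [0.338, -0.81, -0.479], [-0.219, 0.428, -0.877]]
ft_force: [0.1, -1.1, -1.1]
width: 0.0309
grip_force: 29.7
```

```bash
python3 st.py
```

```text
10.4 s mm -54.1 dx,dy 0.5 0.9 F n,dx,dy [-1.5  0.4  0.2] Ftool [-0.   0.5  1.5] w 0.0309 tool xy err [-0.6 -0.4 18.9]
```

>>> send_rows([
  [[0,0,0.003,0,0,0,-1],[0,0,0.003,0,0,0,-1]],
])

```text
time_s: 10.6
position: [0.5008, 0.0026, 0.0872]
ee_rot: [[0.915, 0.402, -0.033], [0.338, -0.81, -0.479], [-0.219, 0.428, -0.877]]
ft_force: [-0.1, -0.1, -0.8]
width: 0.0307
grip_force: 29.7
```

>>> send_rows([
  [[0,0,0.003,0,0,0,-1],[0,0,0.003,0,0,0,-1]],
])

```text
time_s: 10.8
position: [0.5011, 0.0026, 0.0871]
ee_rot: [[0.915, 0.402, -0.031], [0.339, -0.81, -0.479], [-0.218, 0.428, -0.877]]
ft_force: [-2.0, 3.1, 5.1]
width: 0.031
grip_force: 29.7
```

```bash
python3 st.py
```

```text
10.8 s mm -55.2 dx,dy 0.5 1.2 F n,dx,dy [ 5.9 -0.1 -2.2] Ftool [-1.9 -1.2 -5.9] w 0.031 tool xy err [-0.9 -0.5 17.9]
```

>>> send_rows([
  [[0,0,0.003,0,0,0,-1],[0,0,0.006,0,0,0,-1],[0,0,0.006,0,0,0,-1]],
])

```text
time_s: 11.1
position: [0.5018, 0.0025, 0.0868]
ee_rot: [[0.916, 0.401, -0.028], [0.339, -0.81, -0.479], [-0.215, 0.429, -0.877]]
ft_force: [-1.8, 11.4, 17.8]
width: 0.0312
grip_force: 29.5
```

```bash
python3 st.py
```

```text
11.1 s mm -55.4 dx,dy 0.4 1.9 F n,dx,dy [21.1 -0.9 -2.3] Ftool [ -1.6  -2.3 -21.1] w 0.0312 tool xy err [-1.6 -0.8 17.6]
```

>>> send_rows([
  [[0,0,-0.006,0,0,0,-1],[0,0,-0.006,0,0,0,0.4],[0,0,-0.006,0,0,0,0.4],[0,0,-0.006,0,0,0,0.4],[0,0,-0.006,0,0,0,0.4],[0,0,-0.006,0,0,0,0.4],[0,0,-0.006,0,0,0,0.4]],
])

```text
time_s: 11.8
position: [0.5007, 0.0022, 0.0864]
ee_rot: [[0.915, 0.402, -0.033], [0.338, -0.81, -0.479], [-0.219, 0.428, -0.877]]
ft_force: [0.4, -0.3, -0.3]
width: 0.0617
grip_force: 0.0
```

>>> send_rows([
  [[0,0,-0.1,0,0,0,0.4],[0,0,-0.2,0,0,0,0.4],[0,0,-0.4,0,0,0,0.4],[0,0,-0.5,0,0,0,-1],[0,0,-0.5,0,0,0,-1],[0,0,-0.5,0,0,0,-1]],
])

```text
time_s: 12.4
position: [0.5055, 0.0743, 0.218]
ee_rot: [[0.915, 0.402, -0.032], [0.339, -0.809, -0.479], [-0.219, 0.428, -0.877]]
ft_force: [-0.2, -0.1, 0.7]
width: 0.0398
grip_force: 0.0
```

```bash
python3 st.py; python3 - <<'E'
from h import *
c=arm.capture('wrist');cv2.imwrite('pics/w4.png',c['pixels']);v,u=np.mgrid[0:384,0:512];w=world(c,np.c_[u.ravel(),v.ravel()])
D=w-H;Z=D@n;k=(np.hypot(D@dx,D@dy)<.03)&(Z>.03)&(Z<.07)
print('torch top',np.percentile(Z[k],[50,90,98]).round(4),k.sum())
B=[.4976,-.1019,.036]
delta([.5,-.1,.16],Rz([0,0,-1],[.347,-.938,0]))
print(arm.observe()['position'])
E
```

```text
12.4 s mm 94.1 dx,dy 3.7 2.5 F n,dx,dy [ 0.5  0.4 -0.2] Ftool [-0.4  0.3 -0.5] w 0.0398 tool xy err [ -0.7  -0.2 167.2]
torch top [0.048  0.0495 0.0504] 1316
shift [-0.1699  0.381   0.4454] turn [0.0718 0.0348 0.008 ] mm [-51.  114.3 133.6] deg [25.9 12.5  2.9]
[0.50519631 0.07389065 0.21707787]
```

View pics/w4.png

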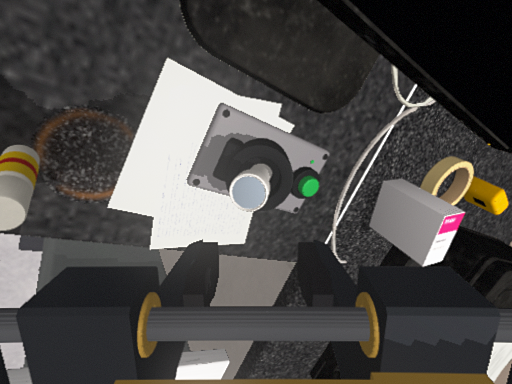

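```bash
python3 - <<'E'
from h import *
delta([.4976,-.1019,.2],Rz([0,0,-1],[1,0,0]))
E
```

```text
shift [-0.2089  0.4399  0.3319] turn [ 0.0413  0.0737 -0.1813] mm [-62.7 132.   99.6] deg [ 14.9  26.5 -65.3]
```

>>> send_rows([
  [[-0.209,0.44,0.332,0.0413,0.0737,-0.1813,-1],[-0.209,0.44,0.332,0.0413,0.0737,-0.1813,-1],[-0.209,0.44,0.332,0.0413,0.0737,-0.1813,-1],[-0.209,0.44,0.332,0.0413,0.0737,-0.1813,-1],[-0.209,0.44,0.332,0.0413,0.0737,-0.1813,-1],[-0.209,0.44,0.332,0.0413,0.0737,-0.1813,-1],[-0.209,0.44,0.332,0.0413,0.0737,-0.1813,-1],[-0.209,0.44,0.332,0.0413,0.0737,-0.1813,-1]],
])

```text
time_s: 13.25
position: [0.497, -0.1023, 0.1994]
ee_rot: [[0.135, 0.991, 0.025], [0.99, -0.134, -0.054], [-0.05, 0.032, -0.998]]
ft_force: [0.7, 0.2, 0.1]
width: 0.0001
grip_force: 0.0
```

```bash
python3 - <<'E'
from h import *
s=arm.observe();print(s['position'],s['width'],s['joint_pos'])
delta([.4976,-.1019,.055],Rz([0,0,-1],[1,0,0]))
E
```

```text
[ 0.49703136 -0.10233898  0.19935107] 7.794279031359067e-05 [-0.4175386   0.33519666  1.51680627 -0.04140545  1.24554862 -0.27036773]
shift [ 0.0258 -0.0135  0.4803] turn [ 0.0045  0.0083 -0.0214] mm [  7.7  -4.1 144.1] deg [ 1.6  3.  -7.7]
```

Straighten and descend to just above the button.

>>> send_rows([
  [[0,0,0,0.0045,0.0083,-0.0214,-1],[0.0258,-0.0135,0.15,0.0045,0.0083,-0.0214,-1],[0.0258,-0.0135,0.3,0.0045,0.0083,-0.0214,-1],[0.0258,-0.0135,0.42,0.0045,0.0083,-0.0214,-1],[0.0258,-0.0135,0.48,0.0045,0.0083,-0.0214,-1],[0.0258,-0.0135,0.48,0.0045,0.0083,-0.0214,-1]],
])

```text
time_s: 13.85
position: [0.497, -0.1016, 0.0533]
ee_rot: [[0.005, 1.0, -0.004], [1.0, -0.005, -0.0], [-0.0, -0.004, -1.0]]
ft_force: [0.2, 0.2, 0.8]
width: 0.0002
grip_force: 0.0
```

>>> send_rows([
  [[0,0,0.02,0,0,0,-1],[0,0,0.035,0,0,0,-1],[0,0,0.035,0,0,0,-1]],
])

```text
time_s: 14.15
position: [0.4992, -0.1018, 0.0463]
ee_rot: [[0.004, 1.0, 0.004], [1.0, -0.004, -0.004], [-0.004, 0.004, -1.0]]
ft_force: [-0.1, -0.2, 0.0]
width: 0.0004
grip_force: 0.0
```

>>> send_rows([
  [[0,0,0.007,0,0,0,-1],[0,0,0.007,0,0,0,-1]],
])

```text
time_s: 14.35
position: [0.4995, -0.1019, 0.0444]
ee_rot: [[0.004, 1.0, 0.004], [1.0, -0.004, -0.004], [-0.004, 0.004, -1.0]]
ft_force: [0.6, 0.7, 1.1]
width: 0.0007
grip_force: 0.5
```

>>> send_rows([
  [[0,0,0.007,0,0,0,-1],[0,0,0.007,0,0,0,-1]],
])

```text
time_s: 14.55
position: [0.4995, -0.1019, 0.0421]
ee_rot: [[0.004, 1.0, 0.004], [1.0, -0.004, -0.004], [-0.004, 0.004, -1.0]]
ft_force: [0.5, -0.5, 1.6]
width: 0.0002
grip_force: 1.1
```

>>> send_rows([
  [[0,0,0.007,0,0,0,-1],[0,0,0.007,0,0,0,-1]],
])

```text
time_s: 14.75
position: [0.4995, -0.1019, 0.0398]
ee_rot: [[0.004, 1.0, 0.004], [1.0, -0.004, -0.004], [-0.004, 0.004, -1.0]]
ft_force: [0.6, -0.1, 3.1]
width: 0.0004
grip_force: 1.6
```

>>> send_rows([
  [[0,0,0.007,0,0,0,-1],[0,0,0.007,0,0,0,-1]],
])

```text
time_s: 14.95
position: [0.4995, -0.1019, 0.0383]
ee_rot: [[0.004, 1.0, 0.004], [1.0, -0.004, -0.004], [-0.004, 0.004, -1.0]]
ft_force: [-0.7, 0.5, 9.5]
width: 0.0006
grip_force: 4.6
```

>>> send_rows([
  [[0,0,0.005,0,0,0,-1],[0,0,0.005,0,0,0,-1]],
])

```text
time_s: 15.15
position: [0.4995, -0.1019, 0.038]
ee_rot: [[0.004, 1.0, 0.005], [1.0, -0.004, -0.004], [-0.004, 0.005, -1.0]]
ft_force: [-4.4, 2.2, 26.0]
width: 0.0003
grip_force: 12.1
```

Fully down (a hard stop at 26 N). I'll hold briefly and retreat straight up.

>>> send_rows([
  [[0,0,-0.004,0,0,0,-1],[0,0,-0.004,0,0,0,-1],[0,0,-0.1,0,0,0,-1],[0,0,-0.25,0,0,0,-1],[0,0,-0.4,0,0,0,-1],[0,0,-0.6,0,0,0,-1],[0,0,-0.6,0,0,0,-1],[0,0,-0.6,0,0,0,-1]],
])

```text
time_s: 15.95
position: [0.4989, -0.1012, 0.2172]
ee_rot: [[0.004, 1.0, 0.006], [1.0, -0.004, -0.005], [-0.005, 0.006, -1.0]]
ft_force: [0.4, -0.8, -0.9]
width: 0.0006
grip_force: 0.0
```

```bash
python3 - <<'E'
from h import *
c=arm.capture('wrist');cv2.imwrite('pics/w5.png',c['pixels']);v,u=np.mgrid[0:384,0:512];w=world(c,np.c_[u.ravel(),v.ravel()])
D=w-H;Z=D@n;k=(np.hypot(D@dx,D@dy)<.03)&(Z>.03)&(Z<.07)
print('torch top',np.percentile(Z[k],[50,90,98]).round(4),k.sum())
E
```

```text
torch top [0.0475 0.0494 0.0504] 2351
```

View pics/w5.png

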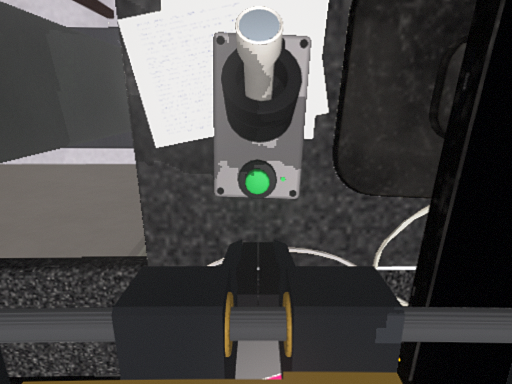

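The torch (260,60) sits fully home in the cup, the button (257,181) is out again, and the charge LED beside it is green.

```bash
python3 -c "
from station import arm
print(arm.hand_in())"
```

```text
the job is handed in; nothing more can be done
None
```

The white torch is fully home in the dock's charging hole, the green button was then pressed to its stop, and the job was handed in at about 16 s; I found the hole in the wrist camera's depth image instead of sweeping for it, and the bystanders were not touched as far as I could tell.

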